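Turn the pill reminder disc over in the twisted wire guide

TASK

Take the two-coloured reminder disc standing in the pill tray and drop it, orange face to the left, into the slot at the top of the leaning twisted wire guide, so that it falls through by itself and ends standing on edge in the white catch at the bottom with its orange face to the right. The guide may be clamped anywhere along its foot's rails, so feel for the slot gently, without pushing hard on the guide or its foot. Leave the jar, the nail brush and the suction hook where they are.

Things in the scene. Friction and masses are not known exactly. Their poses are not given: they have to be found in the camera images.
- disc_center (a point): Centre of the loose reminder disc: flat plastic, 40 mm in diameter, 8 mm thick, 24 to 42 g, slick, one half of its thickness orange, the other grey. It starts standing on edge in a slot of the pill tray. Its y axis is the disc's axis, pointing out of the orange face; at the start y is level and points left (give or take the tray's yaw) and z is up.
- pill_tray: Fixed white pill tray, 70 (x) x 150 (y) mm, origin at the centre of its underside. The disc stands in a slot at its right end, 50 mm to the right (-y) of the origin, centre 24 mm above the work surface. The slot's walls are 50 x 18 mm overall and reach 10 mm above the disc's lowest point; the nearest compartment wall is 26 mm left of the disc's centre. No part of the tray is above 18 mm.
- foot: Fixed blue foot plate of the turner, 200 (x) x 150 (y) x 12 mm, origin at the centre of its underside, x to the far side, y left, z up. The chrome wire guide and its white catch, one rigid piece, are clamped on its cross rails, shifted along foot y by up to 20 mm either way. The shift differs each time and NO reading gives it: find it by touch or sight. It stays put under light forces.
- mouth_nominal (a point): Foot point (-77.5, 0, 266.5) mm, axes as the foot's: the centre of the slot's mouth (upper face of its lips) if the shift were 0; the true one is shifted along foot y only. From here the 250 mm path runs down along (0.5, 0, -0.866) in foot axes, 30 degrees from vertical: straight for 30 mm, half a turn over 185 mm, straight again. Let the disc go with its centre about in the lips' upper plane.
- mouth_front (a point): Foot point (-100, 0, 253.5) mm: robot-side end of the mouth slot at shift 0, axes as the foot's. The slot lies between two flat steel lips square to the path, each 54 mm long, 20 mm wide in y, 3 mm thick: 13 mm apart, outer edges 53 mm apart. The disc goes in with its axis along foot y; on a lip it does not go in. From 15 mm below the lips, legs reach 44 mm from the path in y.
- right_edge (a point): Foot point (60, -75, 32) mm, axes as the foot's: right-hand edge of the foot beside the catch; the orange face must look to this side in the end. The catch (shifted with the guide) is centred at foot (60, shift) mm, 46 mm long in x, 12 mm wide in y (20 at the top), floor 12 mm and side walls 32 mm above the work surface; a disc standing in it has its centre 32 mm up.
- jar: Bystander: clear glass jar with a steel twist cap, 64 mm in diameter, 85 mm high, origin at the centre of its underside. Leave it alone.
- nail_brush: Bystander: orange nail brush with white bristles down, 85 x 36 x 51 mm, origin at the centre of its underside. Leave it alone.
- suction_hook: Bystander: chrome suction hook lying on its cup, 52 mm in diameter, 50 mm high, origin at the centre of its underside. Leave it alone.

How it is judged:
By the outcome, as a careful person would: the job done as asked, in the order asked, and still so for the second after the job is handed in, with the robot touching nothing.
It also fails if it takes over 42 s, if anything falls off the work surface, if the arm or the gripper's body presses on something with over 40 N, if the wrist force passes 120 N, or if a joint passes its speed limit or range.

ROBOT

A 7-joint arm with a two-finger parallel gripper is mounted at the origin on the work surface. World frame = base frame: x ahead of the robot, y to its left, z up, the work surface at z = 0. Lengths are in m, angles in rad, forces in N, time in s.
With the tool pointing down it reaches from about 0.425 to 0.875 m from the base axis. Payload 4.7 kg.
Tool frame: the origin (TCP) lies at the very end of the fingers, on their centre line; the grasp point (between the pads) lies 19 mm behind it; x points along the fingers, z is the direction in which the jaws open and shut, and the axes are right-handed (so a half turn about x gives the same grasp; the last joint's range is limited). The gripper opens to 87 mm and grips with 3 to 60 N. Pads are 19 mm wide; open, the fingers measure 117 mm over their backs; the gripper's body (75 mm by 190 mm) begins 51 mm behind the grasp point.
Start: joints at [1.276, 0.321, -0.07, 1.45, 0.023, 1.371, -0.057], TCP at [0.198, -0.619, 0.223] pointing down, gripper open.
Joint ranges: [-2.86, 2.86], [-0.3, 2.09], [-1.38, 1.24], [0.06, 2.45], [-1.56, 4.7], [0.09, 2.05], [-2.69, 2.69]. Speed limits (rad/s): [2.57, 2.57, 3.14, 3.14, 3.14, 3.14, 3.14].

INTERFACE

Orientations are given as a rotation vector (axis times angle).
In Python, from bench import * gives the robot as it stands.
- The arm moves only by the shell command python3 -m handwheel 'ROWS' [OPENING] [FORCE]. ROWS is JSON, a list of rows, each an object with "xyz": the shift along the world's x, y, z in cm, a list of three; "angular": the turn, a rotation vector about the world's x, y, z in degrees, a list of three. A call has 1 to 5 rows; each row shifts and turns the pose as measured when the row begins; what a row does not reach is not made up. A row lasts 1/12 s, in which the tool goes at most 41.7 mm and 7.16 degrees, less where a joint would pass 70% of its speed; a pose out of reach is approached as far as the arm can. A call with a gripper value outside its range is refused whole. OPENING is the finger opening in cm, from 0 to 8.7, set as the call begins (- or left out, the last holds). The fingers move at their own pace and stop on an object; FORCE is the grip in N (left out, the last holds). Time passes only in rows, so rows that do not move let the fingers close. It gives the time, the measured TCP pose, the force and the opening at its end, in the units of the state.
- get_state(): the state, without advancing time (a new reading comes with each control period).
- get_image(name): name is "scene" or "top" or "wrist"; returns a dict with "pixels" (480x640x3 uint8, blue, green, red), "K" (3x3 intrinsics, pixels), "cam_to_world" (4x4, takes a point from camera to world coordinates). Camera axes: x right, y down, z forward; pixel columns grow to the right and rows downward; lengths in m; the calibration is good to about 2 mm. A picture is of the moment at which its call begins. There is no depth.
- close_job(): hands the job in, once; it reports no verdict.
The state is a dict: "time": time; "joint_positions": joint angles; "qd": joint speeds; "joint_torque": joint torques, N m; "position": TCP position; "tool_rot": TCP orientation; "ft_force": force on the tool from outside, world axes, zero at the start; "torque": the same for the moment, N m; "grip_width": opening from 0.0 (shut) to 1.0 (fully open).
Only numpy, scipy, OpenCV 4.12 (cv2) and the standard library are available. Lean on these libraries where they do the work, as an engineer would, in place of code of your own. Each camera call takes 0.05 s, during which the arm holds its last target.

## Working session

There is one attempt and no reset: what is moved stays moved. The work goes in short steps, Python scripts to look and compute and a shell command to move; the robot and the scene stay as the last step left them, time stands still between calls to the robot, and variables do not carry over. Pictures are saved under pics/ and viewed, and the job is handed in when it is done.

```bash
ls; mkdir -p pics; python3 - <<'E'
from bench import *
import cv2
s=get_state()
for k,v in s.items(): print(k,v)
for n in ["scene","top","wrist"]:
    im=get_image(n); cv2.imwrite(f"pics/{n}0.png",im["pixels"]); print(n,im["K"],im["cam_to_world"])
E
```

```text
pics
time 0.0
joint_positions [ 1.27610439  0.32185651 -0.07010774  1.45172353  0.02262675  1.37079712
 -0.05687288]
qd [ 6.00941283e-04 -1.38715534e-03  2.49281322e-04  9.36525834e-05
  1.37844866e-03  1.15323754e-06 -1.35131659e-03]
joint_torque [ 2.33634746e-04 -4.91279769e+01 -4.03612750e-01 -3.12521517e+01
 -6.37101755e-02  4.36884561e-02  1.62156934e-04]
position [ 0.19732046 -0.61871877  0.22141559]
tool_rot [ 0.97985513  1.34136061 -0.97806378]
ft_force [0.34740663 0.50042916 0.34708665]
torque [0.06930366 0.03131537 0.01360338]
grip_width 1.0035303220472367
scene [[616.13426156   0.         311.62628722]
 [  0.         616.13426156 239.42750077]
 [  0.           0.           1.        ]] [[-0.78563374  0.33499206 -0.52015377  1.15422293]
 [ 0.61835381  0.45293967 -0.64224934  0.71094983]
 [ 0.02044985 -0.82621182 -0.56298831  0.83639217]
 [ 0.          0.          0.          1.        ]]
top [[479.15799565   0.         321.37759107]
 [  0.         479.15799565 237.39946538]
 [  0.           0.           1.        ]] [[ 0.02599091 -0.98754128  0.15519887  0.42166261]
 [-0.99956242 -0.02348001  0.01799023 -0.03151214]
 [-0.01412202 -0.15559854 -0.98771942  1.12653594]
 [ 0.          0.          0.          1.        ]]
wrist [[367.04689726   0.         314.51763992]
 [  0.         367.04689726 238.21052259]
 [  0.           0.           1.        ]] [[ 0.30403403 -0.91160444 -0.27665983  0.27301521]
 [-0.95266063 -0.29124164 -0.08726989 -0.59548209]
 [-0.00101924  0.29009594 -0.95699703  0.38371356]
 [ 0.          0.          0.          1.        ]]
```

View pics/scene0.png

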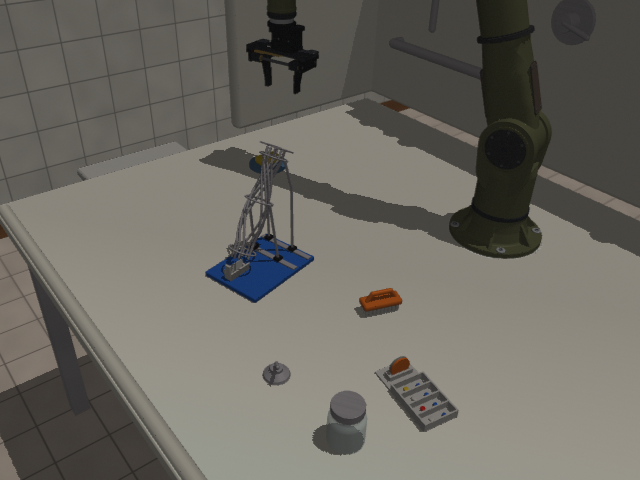

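View pics/top0.png

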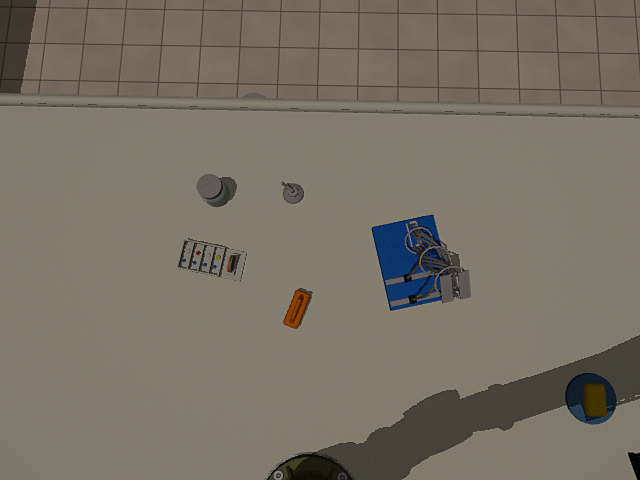

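View pics/wrist0.png

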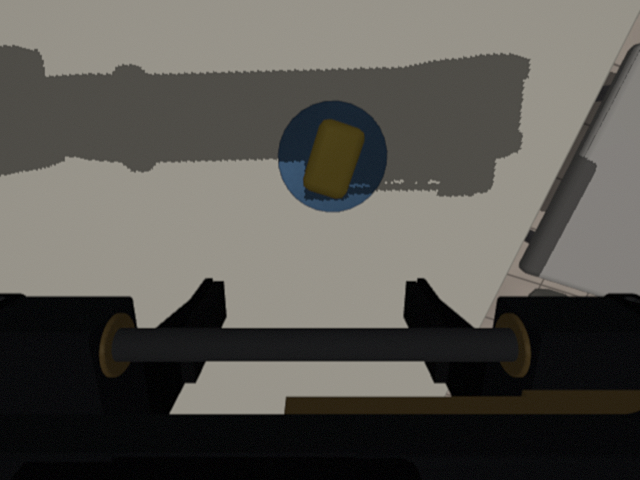

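```bash
cat > h.py <<'E'
from bench import *
import cv2, numpy as np
from scipy.spatial.transform import Rotation as R
def ray(im,u,v):
    d=np.linalg.inv(im["K"])@[u,v,1]; T=im["cam_to_world"]
    return T[:3,3],T[:3,:3]@d
def plane(im,u,v,z):
    o,d=ray(im,u,v); return o+d*(z-o[2])/d[2]
def proj(im,p):
    T=im["cam_to_world"]; q=im["K"]@(T[:3,:3].T@(np.asarray(p)-T[:3,3])); return q[:2]/q[2]
def crop(im,name,x0,y0,x1,y1,f):
    cv2.imwrite(name,cv2.resize(np.clip(im["pixels"][y0:y1,x0:x1].astype(float)*1.6,0,255).astype(np.uint8),None,fx=f,fy=f,interpolation=cv2.INTER_CUBIC))
def tri(a,ua,b,ub):
    o1,d1=ray(a,*ua);o2,d2=ray(b,*ub)
    A=np.stack([d1,-d2],1);t=np.linalg.lstsq(A,o2-o1,rcond=None)[0]
    p,q=o1+t[0]*d1,o2+t[1]*d2
    return (p+q)/2,np.linalg.norm(p-q)
E
python3 - <<'E'
from h import *
t=get_image("top"); s=get_image("scene")
crop(t,"pics/t1.png",360,200,480,320,5); crop(t,"pics/t2.png",170,225,260,290,8)
crop(s,"pics/s1.png",200,135,320,300,3.6); crop(s,"pics/s2.png",370,345,470,435,6)
hsv=cv2.cvtColor(t["pixels"],cv2.COLOR_BGR2HSV)
m=cv2.inRange(hsv,(105,120,40),(130,255,255)); m[:, 500:]=0
c=max(cv2.findContours(m,0,1)[0],key=cv2.contourArea)
print(cv2.minAreaRect(c)); h=cv2.convexHull(c); print(cv2.approxPolyDP(h,3,True)[:,0])
E
```

```text
((411.2732238769531, 262.0760803222656), (85.43128204345703, 63.796085357666016), 77.79953002929688)
[[432 215]
 [440 244]
 [441 299]
 [390 309]
 [372 228]]
```

View pics/t1.png

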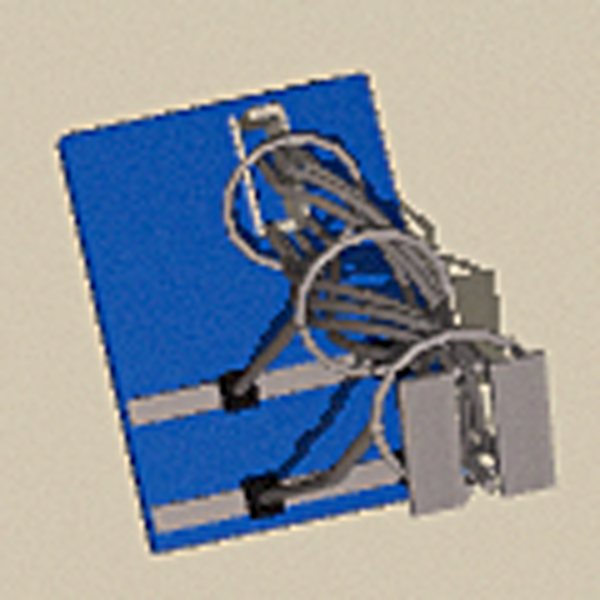

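View pics/t2.png

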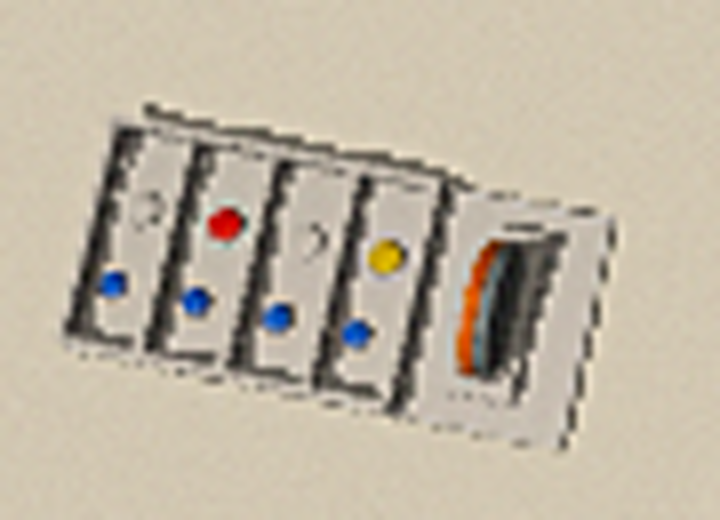

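View pics/s1.png

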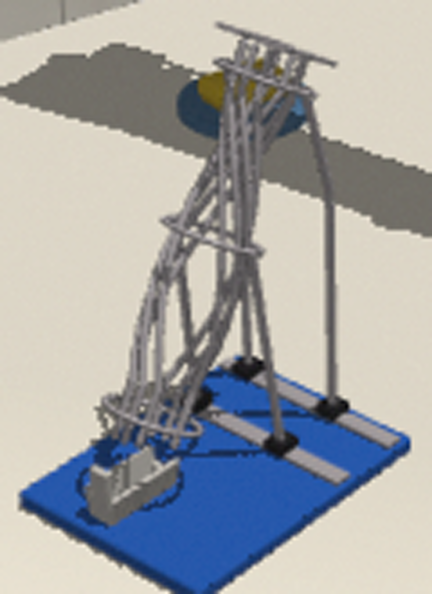

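View pics/s2.png

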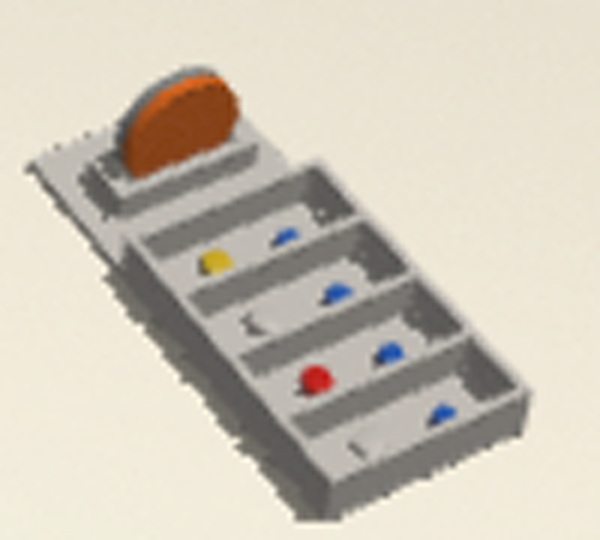

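```bash
python3 - <<'E'
from h import *
t=get_image("top"); s=get_image("scene")
# foot top corners z=.012 (crop coords/5 + offset)
P=lambda a,b:(360+a/5-0.4,200+b/5-0.4)
fl=plane(t,*P(62,137),.012); fr=plane(t,*P(367,75),.012); nl=plane(t,*P(153,550),.012)
print("foot",fl,fr,nl)
vx=fl-nl; vy=fl-fr; print(np.linalg.norm(vx),np.linalg.norm(vy))
yx=np.arctan2(vx[1],vx[0]); yy=np.arctan2(-vy[0],vy[1]); print(np.degrees([yx,yy]))
yaw=(yx*200+yy*150)/350
Rz=R.from_euler('z',yaw).as_matrix()
c=np.mean([fl-Rz@[.1,.075,0],fr-Rz@[.1,-.075,0],nl-Rz@[-.1,.075,0]],0); c[2]=0
print("foot c",c,np.degrees(yaw))
mn=c+Rz@[-.0775,0,.2665]; print("mouth nominal",mn)
# scene check of foot corners
for q in [(100,75),(100,-75),(-100,75),(-100,-75)]:
    print("scene proj",q,(proj(s,c+Rz@[q[0]/1e3,q[1]/1e3,.012])-[200,135])*3.6)
L=[(400,378),(455,372),(470,505),(412,515)];Rr=[(495,358),(545,350),(555,485),(503,495)]
nearz=.2665-.0135; farz=.2665+.0135
z=[farz,farz,nearz,nearz]
for Q in(L,Rr):
    for (a,b),zz in zip(Q,z):
        p=plane(t,*P(a,b),zz); print(((Rz.T@(p-c))*1e3).round(1))
# tray
P2=lambda a,b:(170+a/8-.5,225+b/8-.5)
tc=[plane(t,*P2(*q),zz) for q,zz in [((112,120),.018),((65,340),.018),((615,215),.004),((562,448),.004)]]
print("tray",tc)
o=plane(t,*P2(470,375),.03);print(o)
E
```

```text
foot [ 0.62445857 -0.12998609  0.012     ] [ 0.65762556 -0.27371039  0.012     ] [ 0.43280275 -0.17354366  0.012     ]
0.19654316359765917 0.14750160428033288
[12.80410346 12.9945561 ]
foot c [ 0.54471025 -0.22421737  0.        ] 12.885726017461687
mouth nominal [ 0.46916195 -0.24150043  0.2665    ]
scene proj (100, 75) [192.42231166 590.4360953 ]
scene proj (100, -75) [ 13.2189186  488.25200088]
scene proj (-100, 75) [409.53107866 435.97080326]
scene proj (-100, -75) [234.83604097 350.6938346 ]
[-51.5  10.  280. ]
[-53.3  -9.4 280. ]
[-100.2  -10.4  253. ]
[-99.5  10.8 253. ]
[-51.3 -24.3 280. ]
[-52.  -42.2 280. ]
[-99.3 -42.1 253. ]
[-99.  -22.9 253. ]
tray [array([0.58314563, 0.3125466 , 0.018     ]), array([0.51810028, 0.32168888, 0.018     ]), array([0.56035952, 0.16550833, 0.004     ]), array([0.49124191, 0.17760343, 0.004     ])]
[0.50987364 0.20034071 0.03      ]
```

```bash
cat >> h.py <<'E'
def status(tgt=None,Rt=None):
    s=get_state(); p=np.array(s["position"]); r=R.from_rotvec(s["tool_rot"]); M=r.as_matrix()
    print("t",round(s["time"],2),"p",p.round(4),"x",M[:,0].round(3),"z",M[:,2].round(3),"F",np.round(s["ft_force"],1),"grip",round(s["grip_width"]*87,1),"q",np.round(s["joint_positions"],2))
    if tgt is not None: print("need cm",((np.array(tgt)-p)*100).round(2))
    if Rt is not None: print("need deg",np.degrees((R.from_matrix(Rt)*r.inv()).as_rotvec()).round(1))
def Rtool(x,z):
    x=np.array(x,float);x/=np.linalg.norm(x);z=np.array(z,float);z-=x*(x@z);z/=np.linalg.norm(z);return np.stack([x,np.cross(z,x),z],1)
def unit(deg): a=np.radians(deg);return np.array([-np.sin(a),np.cos(a),0])  # y axis of yaw
E
python3 - <<'E'
from h import *
Rt=Rtool([0,0,-1],-unit(-9.6)); status([.53,.195,.20],Rt); Rt=Rtool([0,0,-1],unit(-9.6)); status([.53,.195,.20],Rt)
t=get_image("top"); s=get_image("scene")
out=[]
for im,box in((t,(215,245,250,275)),(s,(380,350,420,380))):
    h=cv2.cvtColor(im["pixels"],cv2.COLOR_BGR2HSV); m=cv2.inRange(h,(3,130,60),(18,255,255)); k=np.zeros_like(m); x0,y0,x1,y1=box;k[y0:y1,x0:x1]=255; m&=k
    v,u=np.nonzero(m);print(len(u),u.mean(),v.mean(),u.min(),u.max(),v.min(),v.max())
E
```

```text
t 0.35 p [ 0.1975 -0.6192  0.2223] x [-0.  0. -1.] z [ 0.304 -0.953 -0.   ] F [ 0.3 -0.   0.4] grip 86.9 q [ 1.28  0.32 -0.07  1.45  0.02  1.37 -0.06]
need cm [33.25 81.42 -2.23]
need deg [ -0.   -0.  -27.3]
t 0.35 p [ 0.1975 -0.6192  0.2223] x [-0.  0. -1.] z [ 0.304 -0.953 -0.   ] F [ 0.3 -0.   0.4] grip 86.9 q [ 1.28  0.32 -0.07  1.45  0.02  1.37 -0.06]
need cm [33.25 81.42 -2.23]
need deg [  0.   -0.  152.7]
32 228.78125 262.6875 227 232 255 271
203 399.7389162561576 365.3152709359606 391 409 358 373
```

```bash
python3 -m handwheel '[{"xyz":[1,1,3.5],"angular":[0,0,-3]},{"xyz":[1.5,1.5,3.5],"angular":[0,0,-3]},{"xyz":[1.5,1.5,3.5],"angular":[0,0,-3]},{"xyz":[2,2,3],"angular":[0,0,-3]},{"xyz":[2,2,3],"angular":[0,0,-3]}]'; python3 - <<'E'
from h import *
status([.53,.195,.20],Rtool([0,0,-1],-unit(-9.6)))
E
```

```text
time: 0.87
position: [0.2687, -0.5363, 0.382]
tool_rot: [1.203, 1.238, -1.191]
ft_force: [0.7, 0.4, 0.2]
grip_width: 1.003
t 0.87 p [ 0.2687 -0.5363  0.382 ] x [-0.008  0.018 -1.   ] z [ 0.021 -1.    -0.018] F [0.7 0.4 0.2] grip 87.3 q [ 1.14  0.21 -0.09  1.28  0.02  1.68 -0.5 ]
need cm [ 26.13  73.13 -18.2 ]
need deg [ -1.1  -0.4 -10.8]
```

```bash
python3 -m handwheel '[{"xyz":[2,2.5,2],"angular":[0,0,-3]},{"xyz":[2,3,2],"angular":[0,0,-3]},{"xyz":[2,3.5,0],"angular":[0,0,-3]},{"xyz":[2,3.5,0],"angular":[0,0,-3]},{"xyz":[2,3.5,0],"angular":[0,0,0]}]'; python3 - <<'E'
from h import *
status([.53,.195,.20],Rtool([0,0,-1],-unit(-9.6)))
E
```

```text
time: 1.28
position: [0.3714, -0.3749, 0.4328]
tool_rot: [1.367, 1.104, -1.357]
ft_force: [-0.5, -0.4, 0.6]
grip_width: 1.002
t 1.28 p [ 0.3714 -0.3749  0.4328] x [ 0.004  0.004 -1.   ] z [-0.208 -0.978 -0.005] F [-0.5 -0.4  0.6] grip 87.2 q [ 0.94  0.05 -0.21  1.35  0.    1.74 -1.05]
need cm [ 15.86  56.99 -23.28]
need deg [-0.3  0.2  2.4]
```

```bash
python3 -m handwheel '[{"xyz":[2,3.5,0.5],"angular":[0,0,0]},{"xyz":[2,3.5,0],"angular":[0,0,0]},{"xyz":[2,3.5,0],"angular":[0,0,0]}]'; python3 - <<'E'
from h import *
status([.53,.195,.20],Rtool([0,0,-1],-unit(-9.6)))
w=get_image("wrist"); cv2.imwrite("pics/w1.png",w["pixels"])
E
```

```text
time: 1.53
position: [0.4323, -0.2658, 0.4395]
tool_rot: [1.367, 1.099, -1.356]
ft_force: [1.5, -1.2, 0.3]
grip_width: 1.002
t 1.53 p [ 0.4323 -0.2658  0.4395] x [ 0.006  0.002 -1.   ] z [-0.209 -0.978 -0.003] F [ 1.5 -1.2  0.3] grip 87.2 q [ 0.82  0.01 -0.32  1.38 -0.    1.74 -1.28]
need cm [  9.77  46.08 -23.95]
need deg [-0.1  0.4  2.4]
```

View pics/w1.png

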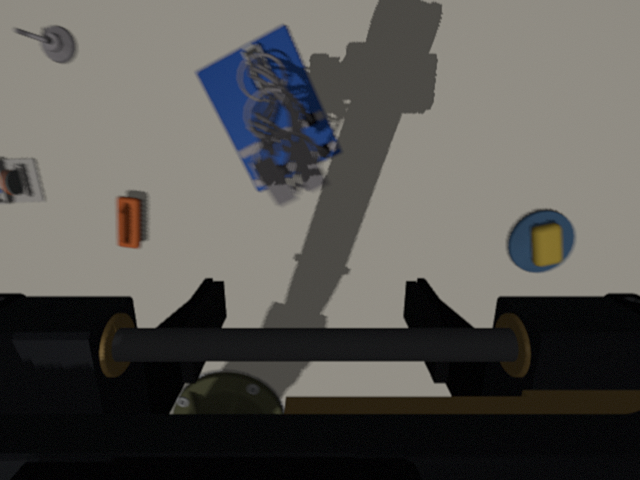

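```bash
python3 -m handwheel '[{"xyz":[1,4,0],"angular":[0,0,0]},{"xyz":[1,4,0],"angular":[0,0,0]},{"xyz":[1,4,0],"angular":[0,0,0]},{"xyz":[1,4,0],"angular":[0,0,0]},{"xyz":[1,4,0],"angular":[0,0,0]}]'; python3 -m handwheel '[{"xyz":[1,4,-1],"angular":[0,0,0]},{"xyz":[1,4,-1],"angular":[0,0,0]},{"xyz":[1,4,-1],"angular":[0,0,0]},{"xyz":[0.5,3.5,-2],"angular":[0,0,0]},{"xyz":[0.5,3,-2.5],"angular":[0,0,0]}]'; python3 - <<'E'
from h import *
status([.53,.195,.20],Rtool([0,0,-1],-unit(-9.6)))
E
```

```text
time: 2.0
position: [0.483, -0.0674, 0.44]
tool_rot: [1.365, 1.1, -1.348]
ft_force: [1.5, 0.4, 0.1]
grip_width: 0.998
time: 2.42
position: [0.5238, 0.1217, 0.3717]
tool_rot: [1.372, 1.09, -1.334]
ft_force: [0.6, 0.5, 0.1]
grip_width: 1.001
t 2.42 p [0.5238 0.1217 0.3717] x [ 0.027  0.001 -1.   ] z [-0.201 -0.98  -0.007] F [0.6 0.5 0.1] grip 87.1 q [ 0.41  0.07 -0.73  1.47  0.05  1.59 -2.09]
need cm [  0.62   7.33 -17.17]
need deg [-0.1  1.5  2. ]
```

```bash
python3 -m handwheel '[{"xyz":[0,2.5,-3.5],"angular":[0,0.5,0.5]},{"xyz":[0,2,-3.5],"angular":[0,0.5,0.5]},{"xyz":[0,1,-3.5],"angular":[0,0.5,0.5]},{"xyz":[0,0.5,-3.5],"angular":[0,0,0.5]},{"xyz":[0,0,-3],"angular":[0,0,0]}]';python3 -m handwheel '[{"xyz":[0,0.5,-3.5],"angular":[0,0,0]},{"xyz":[0,0.5,-2],"angular":[0,0,0]},{"xyz":[0,0,0],"angular":[0,0,0]}]'; python3 - <<'E'
from h import *
status([.53,.195,.10],Rtool([0,0,-1],-unit(-9.6)))
w=get_image("wrist"); cv2.imwrite("pics/w2.png",w["pixels"]); print(proj(w,[.53,.195,.024]))
E
```

```text
time: 2.83
position: [0.5229, 0.1945, 0.2009]
tool_rot: [1.33, 1.135, -1.307]
ft_force: [1.1, -0.0, 0.2]
grip_width: 1.004
time: 3.08
position: [0.5186, 0.2032, 0.137]
tool_rot: [1.321, 1.14, -1.314]
ft_force: [-0.3, -1.0, 0.1]
grip_width: 0.997
t 3.08 p [0.5186 0.2032 0.137 ] x [ 0.     0.006 -1.   ] z [-0.147 -0.989 -0.006] F [-0.3 -1.   0.1] grip 86.8 q [ 0.27  0.27 -0.78  1.77  0.2   1.18 -2.29]
need cm [ 1.14 -0.82 -3.7 ]
need deg [-0.3  0.  -1.2]
[322.56958536 217.86282325]
```

View pics/w2.png

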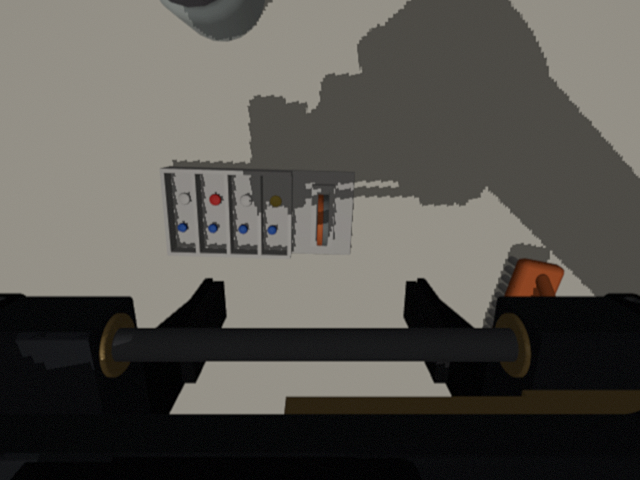

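```bash
python3 - <<'E'
from h import *
w=get_image("wrist"); crop(w,"pics/w2c.png",285,165,365,260,7)
h=cv2.cvtColor(w["pixels"],cv2.COLOR_BGR2HSV); m=cv2.inRange(h,(3,110,30),(18,255,255)); m[:,:300]=0;m[:,345:]=0;m[:160]=0;m[265:]=0
v,u=np.nonzero(m); print(len(u),u.min(),u.max(),v.min(),v.max()); c=np.stack([u,v],1).astype(np.float32); print(cv2.fitLine(c,2,0,.01,.01).ravel())
for p in [(353,173),(350,253.5),(291,256),(293,170)]: print(plane(w,*p,.006))
E
```

```text
284 316 322 195 245
[ 2.7170012e-02 -9.9963081e-01  3.1935916e+02  2.1984155e+02]
[0.55896219 0.16594566 0.006     ]
[0.4919752  0.17640199 0.006     ]
[0.49702937 0.22638398 0.006     ]
[0.56828944 0.21282859 0.006     ]
```

View pics/w2c.png

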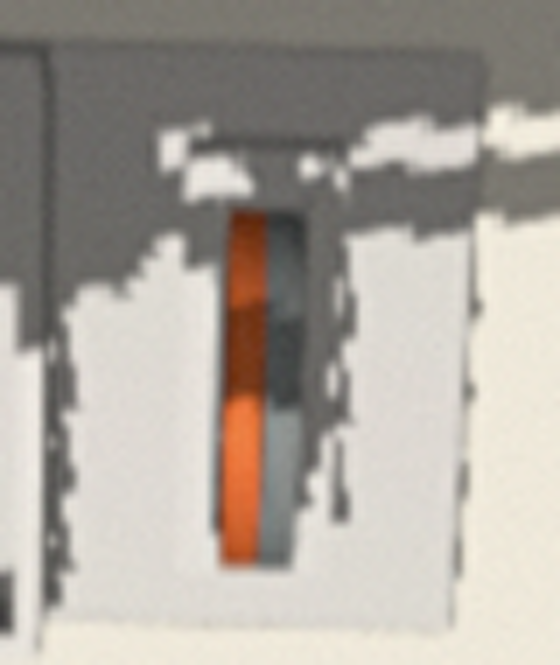

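```bash
python3 - <<'E'
from h import *
w=get_image("wrist"); P=lambda a,b:(285+a/7-.43,165+b/7-.43)
a=plane(w,*P(268,213),.028);b=plane(w,*P(260,565),.024);m=plane(w,*P(264,400),.044)
d=a-b;print(a,b,m,np.linalg.norm(d),np.degrees(np.arctan2(d[1],d[0])),(a+b)/2)
E
```

```text
[0.55054741 0.19228377 0.028     ] [0.50990293 0.19894925 0.024     ] [0.53400367 0.19530826 0.044     ] 0.04138118488738335 -9.313296611967719 [0.53022517 0.19561651 0.026     ]
```

```bash
python3 -m handwheel '[{"xyz":[1.1,-0.8,-2.5],"angular":[0,0,-0.5]},{"xyz":[0,0,-2.5],"angular":[0,0,-0.5]},{"xyz":[0,0,-2],"angular":[0,0,0]},{"xyz":[0,0,0],"angular":[0,0,0]}]' 4; python3 - <<'E'
from h import *
status([.5302,.1955,.026],Rtool([0,0,-1],-unit(-9.4)))
E
```

```text
time: 3.57
position: [0.5432, 0.1953, 0.0822]
tool_rot: [1.357, 1.111, -1.307]
ft_force: [-0.6, -0.7, -0.4]
grip_width: 0.78
t 3.57 p [0.5432 0.1953 0.0822] x [ 0.03  0.01 -1.  ] z [-0.171 -0.985 -0.015] F [-0.6 -0.7 -0.4] grip 67.8 q [ 0.24  0.35 -0.75  1.81  0.27  1.06 -2.34]
need cm [-1.3   0.02 -5.62]
need deg [-0.6  1.7  0.4]
```

```bash
python3 -m handwheel '[{"xyz":[-1.3,0,-1.5],"angular":[-0.6,1.7,0]},{"xyz":[0,0,-1],"angular":[0,0,0]},{"xyz":[0,0,0],"angular":[0,0,0]}]' 4; python3 - <<'E'
from h import *
status([.5302,.1955,.026],Rtool([0,0,-1],-unit(-9.4)))
E
```

```text
time: 3.82
position: [0.5337, 0.1954, 0.0614]
tool_rot: [1.34, 1.117, -1.331]
ft_force: [-0.0, -0.5, 0.3]
grip_width: 0.552
t 3.82 p [0.5337 0.1954 0.0614] x [ 0.006  0.    -1.   ] z [-0.174 -0.985 -0.001] F [-0.  -0.5  0.3] grip 48.0 q [ 0.23  0.37 -0.74  1.82  0.29  1.05 -2.36]
need cm [-0.35  0.01 -3.54]
need deg [-0.   0.4  0.6]
```

```bash
python3 -m handwheel '[{"xyz":[-0.4,0,-1.2],"angular":[0,0.4,0.6]},{"xyz":[0,0,-1.2],"angular":[0,0,0]},{"xyz":[0,0,0],"angular":[0,0,0]}]' 4; python3 - <<'E'
from h import *
status([.5302,.1955,.026],Rtool([0,0,-1],-unit(-9.4)))
E
```

```text
time: 4.07
position: [0.5309, 0.1963, 0.0378]
tool_rot: [1.33, 1.127, -1.325]
ft_force: [-0.3, -0.6, 0.4]
grip_width: 0.465
t 4.07 p [0.5309 0.1963 0.0378] x [ 0.003  0.001 -1.   ] z [-0.162 -0.987 -0.001] F [-0.3 -0.6  0.4] grip 40.5 q [ 0.22  0.4  -0.73  1.84  0.31  1.01 -2.37]
need cm [-0.07 -0.08 -1.18]
need deg [-0.   0.2 -0.1]
```

```bash
python3 -m handwheel '[{"xyz":[-0.1,-0.1,-0.6],"angular":[0,0,0]},{"xyz":[0,0,-0.5],"angular":[0,0,0]},{"xyz":[0,0,0],"angular":[0,0,0]}]' 4; python3 - <<'E'
from h import *
status([.5302,.1955,.026],Rtool([0,0,-1],-unit(-9.4)))
w=get_image("wrist");cv2.imwrite("pics/w3.png",w["pixels"])
E
```

```text
time: 4.32
position: [0.5296, 0.1954, 0.0255]
tool_rot: [1.33, 1.127, -1.325]
ft_force: [0.3, -0.8, -0.4]
grip_width: 0.46
t 4.32 p [0.5296 0.1954 0.0255] x [ 0.003  0.001 -1.   ] z [-0.161 -0.987 -0.001] F [ 0.3 -0.8 -0.4] grip 40.1 q [ 0.21  0.42 -0.72  1.85  0.32  0.99 -2.38]
need cm [0.06 0.01 0.05]
need deg [-0.1  0.2 -0.1]
```

View pics/w3.png

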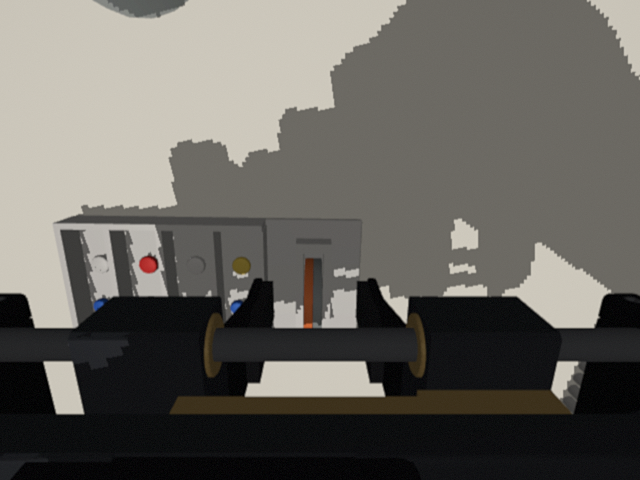

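The disc (about column 313) stands midway between the fingers (inner edges at 273 and 357), so I can close the gripper.

```bash
python3 -m handwheel '[{"xyz":[0,0,0],"angular":[0,0,0]},{"xyz":[0,0,0],"angular":[0,0,0]},{"xyz":[0,0,0],"angular":[0,0,0]},{"xyz":[0,0,0],"angular":[0,0,0]},{"xyz":[0,0,0],"angular":[0,0,0]}]' 0.5 15;python3 -m handwheel '[{"xyz":[0,0,0],"angular":[0,0,0]},{"xyz":[0,0,0],"angular":[0,0,0]}]' ; python3 - <<'E'
from h import *
status([.5302,.1955,.026],Rtool([0,0,-1],-unit(-9.4)))
E
```

```text
time: 4.78
position: [0.5306, 0.1958, 0.0269]
tool_rot: [1.331, 1.126, -1.323]
ft_force: [0.5, -0.5, 0.5]
grip_width: 0.164
time: 4.95
position: [0.531, 0.1959, 0.0272]
tool_rot: [1.332, 1.126, -1.323]
ft_force: [-0.3, -0.6, -1.4]
grip_width: 0.091
t 4.95 p [0.531  0.1959 0.0272] x [ 0.005  0.002 -1.   ] z [-0.161 -0.987 -0.002] F [-0.3 -0.6 -1.4] grip 7.9 q [ 0.21  0.41 -0.72  1.85  0.32  0.99 -2.38]
need cm [-0.08 -0.04 -0.12]
need deg [-0.1  0.3 -0.1]
```

```bash
python3 -m handwheel '[{"xyz":[0,0,0],"angular":[0,0,0]},{"xyz":[0,0,1.5],"angular":[0,0,0]},{"xyz":[0,0,2.5],"angular":[0,0,0]},{"xyz":[0,0,3],"angular":[0,0,0]},{"xyz":[0,0,3],"angular":[0,0,0]}]' 0.5 25; python3 - <<'E'
from h import *
status([.5302,.1955,.026],Rtool([0,0,-1],-unit(-9.4)))
w=get_image("wrist");cv2.imwrite("pics/w4.png",w["pixels"])
E
```

```text
time: 5.37
position: [0.5244, 0.1944, 0.1227]
tool_rot: [1.321, 1.136, -1.335]
ft_force: [1.1, -0.7, -0.3]
grip_width: 0.088
t 5.37 p [0.5244 0.1944 0.1227] x [-0.01  0.   -1.  ] z [-0.16  -0.987  0.002] F [ 1.1 -0.7 -0.3] grip 7.6 q [ 0.27  0.3  -0.77  1.77  0.22  1.17 -2.3 ]
need cm [ 0.58  0.11 -9.67]
need deg [-0.  -0.6 -0.2]
```

View pics/w4.png

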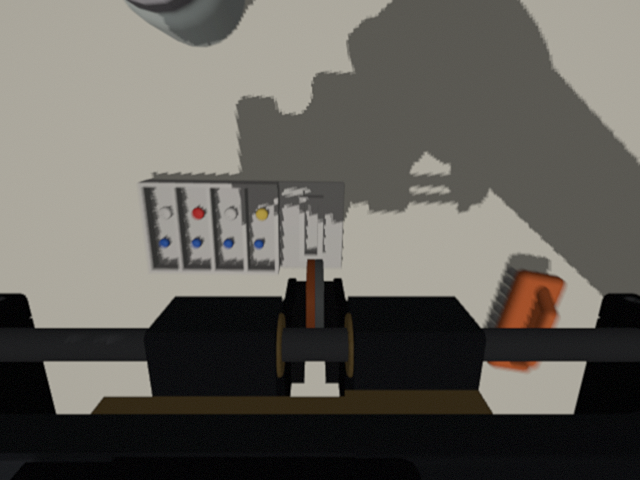

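```bash
python3 -m handwheel '[{"xyz":[0,-1,4],"angular":[0,0,3]},{"xyz":[-0.5,-2,3.5],"angular":[0,0,3]},{"xyz":[-0.5,-2,3.5],"angular":[0,0,3]},{"xyz":[-0.5,-2,3.5],"angular":[0,0,3]},{"xyz":[-0.5,-2,3.5],"angular":[0,0,3]}]'; python3 -m handwheel '[{"xyz":[-0.5,-2.5,3],"angular":[0,0,3]},{"xyz":[-0.5,-3,3],"angular":[0,0,3]},{"xyz":[-0.5,-3.5,2],"angular":[0,0,0]},{"xyz":[-0.5,-3.5,2],"angular":[0,0,0]},{"xyz":[-0.5,-3.5,1],"angular":[0,0,0]}]';python3 - <<'E'
from h import *
d=R.from_euler('z',12.9,degrees=True).apply([.5,0,-.866])
m=np.array([.5447,-.2242,0])+R.from_euler('z',12.9,degrees=True).apply([-.0775,-.0165,.2665]); print(m)
status(m-.08*d,Rtool(d,-unit(12.9)))
E
```

```text
time: 5.83
position: [0.5018, 0.1096, 0.3048]
tool_rot: [1.115, 1.274, -1.124]
ft_force: [1.6, -0.2, -0.2]
grip_width: 0.087
time: 6.25
position: [0.4756, -0.0489, 0.4256]
tool_rot: [1.025, 1.311, -1.024]
ft_force: [0.5, -0.9, 0.4]
grip_width: 0.093
[ 0.47283963 -0.25758544  0.2665    ]
t 6.25 p [ 0.4756 -0.0489  0.4256] x [ 0.004 -0.002 -1.   ] z [ 0.245 -0.97   0.003] F [ 0.5 -0.9  0.4] grip 8.1 q [ 0.68 -0.06 -0.59  1.47 -0.03  1.72 -1.24]
need cm [ -4.18 -21.76  -8.98]
need deg [  7.1 -28.9  -1.2]
```

```bash
python3 -m handwheel '[{"xyz":[-0.7,-3.5,0],"angular":[1.2,-5,-0.3]},{"xyz":[-0.7,-3.5,0],"angular":[1.2,-5,-0.3]},{"xyz":[-0.7,-3.5,0],"angular":[1.2,-5,-0.3]},{"xyz":[-0.7,-3,0],"angular":[1.2,-5,0]},{"xyz":[-0.5,-3,0],"angular":[1.2,-5,0]}]'; python3 - <<'E'
from h import *
d=R.from_euler('z',12.9,degrees=True).apply([.5,0,-.866])
m=np.array([.5447,-.2242,0])+R.from_euler('z',12.9,degrees=True).apply([-.0775,-.0165,.2665]); print(m)
status(m-.08*d,Rtool(d,-unit(12.9)))
E
```

```text
time: 6.67
position: [0.4444, -0.2221, 0.4305]
tool_rot: [1.259, 0.981, -0.676]
ft_force: [1.0, -0.1, -1.0]
grip_width: 0.09
[ 0.47283963 -0.25758544  0.2665    ]
t 6.67 p [ 0.4444 -0.2221  0.4305] x [ 0.451  0.093 -0.887] z [ 0.229 -0.973  0.015] F [ 1.  -0.1 -1. ] grip 7.9 q [ 0.86 -0.28 -0.14  1.74 -0.42  1.4  -0.6 ]
need cm [-1.06 -4.45 -9.47]
need deg [ 1.4 -2.3 -0.3]
```

```bash
python3 -m handwheel '[{"xyz":[0,-1.2,-1.5],"angular":[0,0,0]},{"xyz":[0,-1,-1.5],"angular":[0,0,0]},{"xyz":[0,0,0],"angular":[0,0,0]}]'; python3 - <<'E'
from h import *
d=R.from_euler('z',12.9,degrees=True).apply([.5,0,-.866])
m=np.array([.5447,-.2242,0])+R.from_euler('z',12.9,degrees=True).apply([-.0775,-.0165,.2665]); print(m)
status(m-.08*d,Rtool(d,-unit(12.9)))
w=get_image("wrist");cv2.imwrite("pics/w5.png",w["pixels"]);print(proj(w,m)); np.save("w5.npy",w,allow_pickle=True)
E
```

```text
time: 6.92
position: [0.4356, -0.2575, 0.3984]
tool_rot: [1.273, 0.962, -0.693]
ft_force: [-0.5, 0.4, -1.3]
grip_width: 0.088
[ 0.47283963 -0.25758544  0.2665    ]
t 6.92 p [ 0.4356 -0.2575  0.3984] x [ 0.458  0.08  -0.886] z [ 0.205 -0.979  0.017] F [-0.5  0.4 -1.3] grip 7.7 q [ 0.88 -0.26 -0.1   1.78 -0.43  1.34 -0.54]
need cm [-0.17 -0.9  -6.26]
need deg [ 1.5 -2.1  1.1]
[319.92280152 258.86357432]
```

View pics/w5.png

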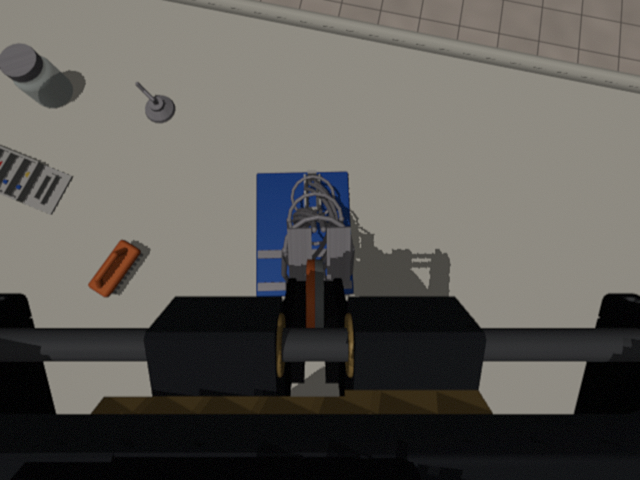

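```bash
python3 - <<'E'
from h import *
w=np.load("w5.npy",allow_pickle=True).item(); crop(w,"pics/w5c.png",270,210,370,290,8)
E
```

```text
(no output)
```

View pics/w5c.png

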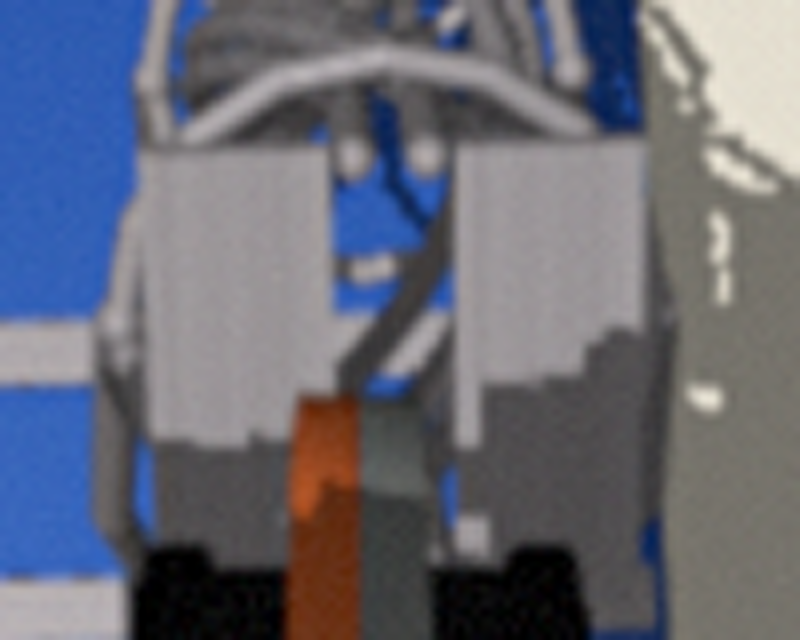

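```bash
cat >> h.py <<'E'
FC=np.array([.5447,-.2242,0]); FR=R.from_euler('z',12.9,degrees=True)
def foot(p): return (FR.inv().apply(np.asarray(p)-FC)*1e3).round(1)
def lipplane(im,u,v):  # intersect with lips' upper plane (through mouth nominal, normal=path)
    n=FR.apply([.5,0,-.866]); q=FC+FR.apply([-.0775,0,.2665]); o,d=ray(im,u,v); return o+d*((q-o)@n)/(d@n)
E
python3 - <<'E'
from h import *
w=np.load("w5.npy",allow_pickle=True).item(); P=lambda a,b:(270+a/8-.44,210+b/8-.44)
for q in [(145,148),(330,148),(455,148),(643,145),(332,300),(455,300),(458,440)]: print(q,foot(lipplane(w,*P(*q))))
# disc far rim point: ahead of TCP 3mm, foot x dir perpendicular
s=get_state(); M=R.from_rotvec(s["tool_rot"]).as_matrix(); p=np.array(s["position"])
c=p+.003*M[:,0]; print("disc c foot",foot(c)); far=c+.02*np.cross(M[:,2],M[:,0])*np.sign(np.cross(M[:,2],M[:,0])[0])
print("proj far rim",(proj(w,far)-[270,210])*8, foot(far))
E
```

```text
(145, 148) [-53.1  10.3 280.6]
(330, 148) [-53.4  -9.  280.4]
(455, 148) [-53.6 -22.  280.3]
(643, 145) [-53.5 -41.6 280.3]
(332, 300) [-68.  -9. 272.]
(455, 300) [-68.2 -22.1 271.9]
(458, 440) [-82.2 -22.4 263.8]
disc c foot [-111.    -6.9  397.5]
proj far rim [322.21344292 345.42441073] [-93.3  -7.  406.8]
```

```bash
python3 -m handwheel '[{"xyz":[0,0,-1],"angular":[1.5,-2.1,1]},{"xyz":[0,0,-1],"angular":[0,0,0]},{"xyz":[0,0,0],"angular":[0,0,0]},{"xyz":[0,0,0],"angular":[0,0,0]}]'; python3 - <<'E'
from h import *
d=FR.apply([.5,0,-.866]); m=FC+FR.apply([-.0775,-.0155,.2665])
status(m-(.045+.003)*d,Rtool(d,-unit(12.9)))
E
```

```text
time: 7.3
position: [0.4399, -0.2512, 0.3829]
tool_rot: [1.288, 0.956, -0.633]
ft_force: [-0.1, -0.2, 0.1]
grip_width: 0.088
t 7.3 p [ 0.4399 -0.2512  0.3829] x [ 0.49   0.114 -0.864] z [ 0.232 -0.973  0.003] F [-0.1 -0.2  0.1] grip 7.6 q [ 0.88 -0.26 -0.08  1.83 -0.48  1.31 -0.47]
need cm [ 0.93 -1.08 -7.48]
need deg [ 0.1  0.3 -0.5]
```

```bash
python3 -m handwheel '[{"xyz":[0.3,-0.4,-2],"angular":[0,0,-0.5]},{"xyz":[0.3,-0.4,-2],"angular":[0,0,0]},{"xyz":[0.3,-0.3,-1.5],"angular":[0,0,0]},{"xyz":[0,0,0],"angular":[0,0,0]},{"xyz":[0,0,0],"angular":[0,0,0]}]'; python3 - <<'E'
from h import *
d=FR.apply([.5,0,-.866]); m=FC+FR.apply([-.0775,-.0155,.2665])
status(m-(.045+.003)*d,Rtool(d,-unit(12.9)))
w=get_image("wrist");np.save("w6.npy",w,allow_pickle=True);crop(w,"pics/w6c.png",260,200,380,290,6.6)
E
```

```text
time: 7.72
position: [0.4545, -0.2574, 0.3331]
tool_rot: [1.28, 0.949, -0.633]
ft_force: [-0.8, -0.7, 0.6]
grip_width: 0.084
t 7.72 p [ 0.4545 -0.2574  0.3331] x [ 0.494  0.107 -0.863] z [ 0.233 -0.972  0.012] F [-0.8 -0.7  0.6] grip 7.3 q [ 0.87 -0.23 -0.09  1.9  -0.49  1.2  -0.43]
need cm [-0.53 -0.45 -2.51]
need deg [ 0.6  0.5 -0.6]
```

View pics/w6c.png

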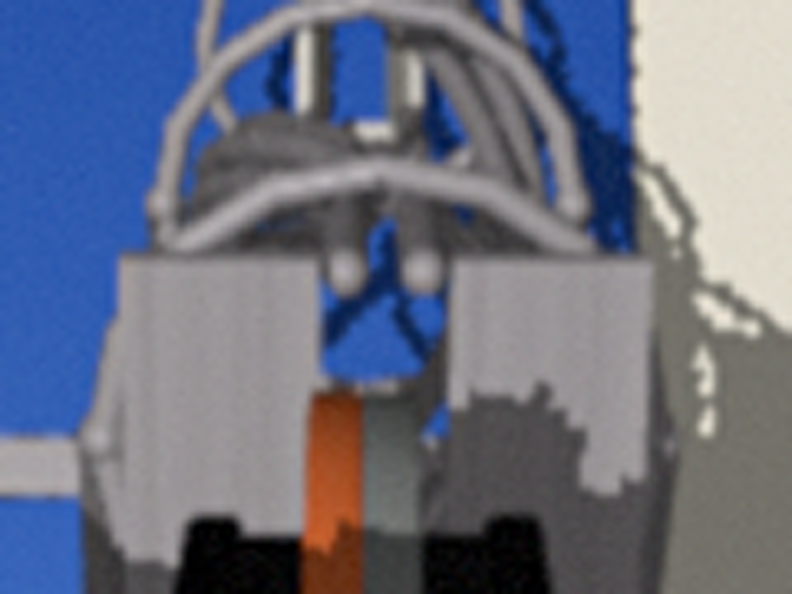

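```bash
cat >> h.py <<'E'
def relcheck(w,P,lips,disc,off=.003):
    for q in lips: print(q,foot(lipplane(w,*P(*q))))
    s=get_state(); M=R.from_rotvec(s["tool_rot"]).as_matrix(); p=np.array(s["position"])
    c=p+off*M[:,0]; n=np.cross(M[:,2],M[:,0]); n*=np.sign(n[0]); far=c+.02*n
    o,d=ray(w,*P(*disc)); k=M[:,0]; q=o+d*((far-o)@k)/(d@k)   # plane square to tool x through far rim
    print("disc c (kin)",foot(c),"far rim kin",foot(far),"far rim seen",foot(q))
E
python3 - <<'E'
from h import *
w=np.load("w6.npy",allow_pickle=True).item(); P=lambda a,b:(260+a/6.6-.42,200+b/6.6-.42)
relcheck(w,P,[(120,260),(319,260),(449,260),(653,260),(322,340),(449,340)],(364,395))
E
```

```text
(120, 260) [-53.9  10.7 280.2]
(319, 260) [-53.6  -8.9 280.3]
(449, 260) [-53.5 -21.8 280.4]
(653, 260) [-53.2 -42.  280.5]
(322, 340) [-60.8  -9.3 276.1]
(449, 340) [-60.7 -22.  276.2]
disc c (kin) [-93.8 -12.2 330.6] far rim kin [-76.6 -11.9 340.7] far rim seen [-77.8 -12.8 340. ]
```

```bash
python3 -m handwheel '[{"xyz":[-0.3,-0.2,-1.4],"angular":[0.6,0.5,-0.6]},{"xyz":[-0.3,-0.2,-1.2],"angular":[0,0,0]},{"xyz":[0,0,0],"angular":[0,0,0]},{"xyz":[0,0,0],"angular":[0,0,0]}]'; python3 - <<'E'
from h import *
d=FR.apply([.5,0,-.866]); m=FC+FR.apply([-.0775,-.0152,.2665])
status(m-(.03+.003)*d,Rtool(d,-unit(12.9)))
w=get_image("wrist");np.save("w7.npy",w,allow_pickle=True);crop(w,"pics/w7c.png",260,200,380,290,6.6)
E
```

```text
time: 8.1
position: [0.4492, -0.2616, 0.3088]
tool_rot: [1.29, 0.952, -0.642]
ft_force: [1.0, -0.0, -0.9]
grip_width: 0.086
t 8.1 p [ 0.4492 -0.2616  0.3088] x [ 0.49   0.109 -0.865] z [ 0.223 -0.975  0.004] F [ 1.  -0.  -0.9] grip 7.5 q [ 0.87 -0.22 -0.08  1.94 -0.5   1.17 -0.41]
need cm [ 0.73  0.16 -1.37]
need deg [ 0.2  0.2 -0. ]
```

View pics/w7c.png

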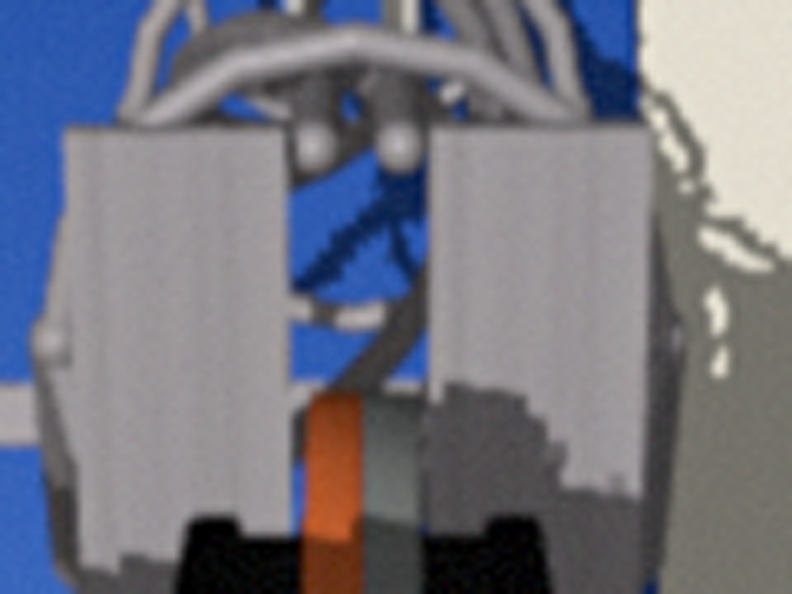

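```bash
python3 - <<'E'
from h import *
w=np.load("w7.npy",allow_pickle=True).item(); P=lambda a,b:(260+a/6.6-.42,200+b/6.6-.42)
relcheck(w,P,[(65,130),(285,130),(431,130),(652,130),(289,340),(429,340)],(364,395))
t=get_image("top");s=get_image("scene"); crop(t,"pics/t7.png",400,230,500,310,8);crop(s,"pics/s7.png",230,90,330,180,8)
E
```

```text
(65, 130) [-53.7  10.7 280.2]
(285, 130) [-53.7  -9.  280.3]
(431, 130) [-53.7 -22.1 280.3]
(652, 130) [-53.6 -41.9 280.3]
(289, 340) [-70.9  -9.2 270.3]
(429, 340) [-70.9 -22.1 270.3]
disc c (kin) [-100.2  -15.1  306. ] far rim kin [-82.9 -15.1 316. ] far rim seen [-83.9 -15.9 315.4]
```

View pics/s7.png

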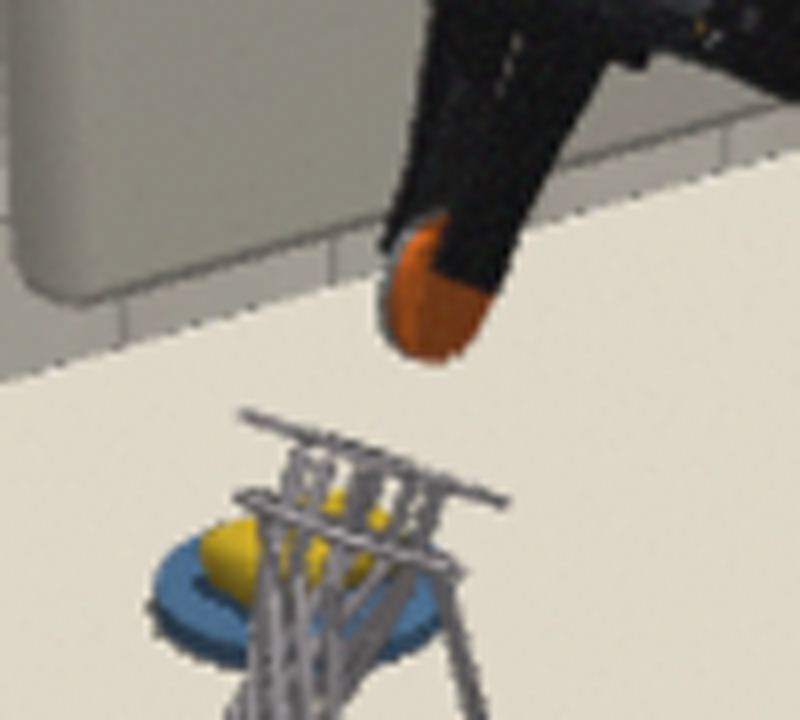

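```bash
python3 -m handwheel '[{"xyz":[0.6,0.1,-1.0],"angular":[0,0,0]},{"xyz":[0.5,0.1,-0.9],"angular":[0.2,0.2,0]},{"xyz":[0,0,0],"angular":[0,0,0]},{"xyz":[0,0,0],"angular":[0,0,0]}]'; python3 - <<'E'
from h import *
d=FR.apply([.5,0,-.866]); m=FC+FR.apply([-.0775,-.0152,.2665])
status(m-(.003)*d,Rtool(d,-unit(12.9)))
w=get_image("wrist");np.save("w8.npy",w,allow_pickle=True);crop(w,"pics/w8c.png",260,200,380,290,6.6)
E
```

```text
time: 8.58
position: [0.462, -0.2596, 0.2893]
tool_rot: [1.292, 0.954, -0.642]
ft_force: [-0.9, -0.1, -0.4]
grip_width: 0.091
t 8.58 p [ 0.462  -0.2596  0.2893] x [ 0.488  0.111 -0.866] z [ 0.224 -0.975  0.001] F [-0.9 -0.1 -0.4] grip 7.9 q [ 0.86 -0.19 -0.1   1.96 -0.5   1.12 -0.41]
need cm [ 0.9   0.29 -2.02]
need deg [ 0.1  0.  -0. ]
```

View pics/w8c.png

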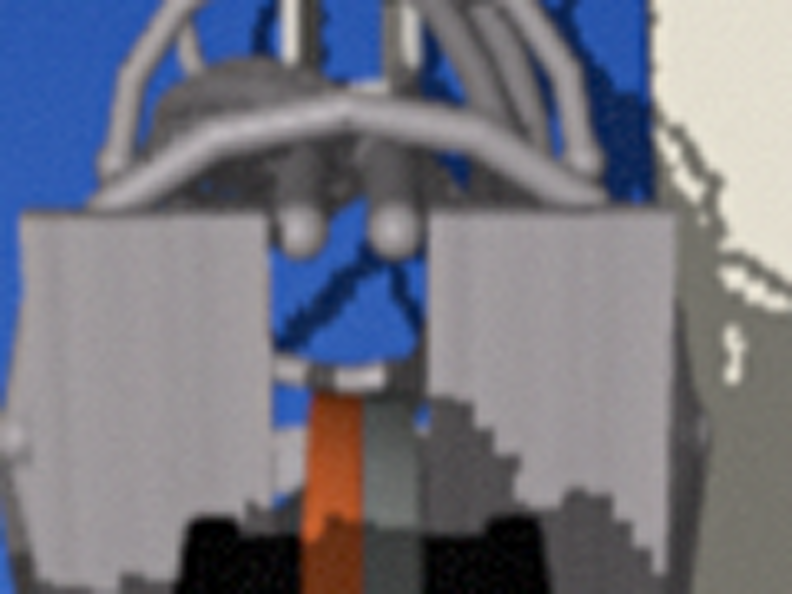

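```bash
python3 - <<'E'
from h import *
w=np.load("w8.npy",allow_pickle=True).item(); P=lambda a,b:(260+a/6.6-.42,200+b/6.6-.42)
relcheck(w,P,[(22,215),(268,215),(430,215),(676,215),(272,340),(428,340)],(364,395))
E
```

```text
(22, 215) [-53.6  10.7 280.3]
(268, 215) [-53.5  -9.1 280.3]
(430, 215) [-53.5 -22.2 280.3]
(676, 215) [-53.5 -42.  280.4]
(272, 340) [-62.7  -9.3 275. ]
(428, 340) [-62.7 -22.1 275. ]
disc c (kin) [-87.1 -15.8 286.5] far rim kin [-69.8 -15.8 296.5] far rim seen [-70.9 -16.8 295.8]
```

```bash
python3 -m handwheel '[{"xyz":[0.2,0.12,-0.5],"angular":[0,0,0]},{"xyz":[0.2,0.06,-0.5],"angular":[0,0,0]},{"xyz":[0,0,0],"angular":[0,0,0]},{"xyz":[0,0,0],"angular":[0,0,0]}]'; python3 - <<'E'
from h import *
d=FR.apply([.5,0,-.866]); m=FC+FR.apply([-.0775,-.0151,.2665])
status(m-(.003)*d,Rtool(d,-unit(12.9)))
w=get_image("wrist");np.save("w9.npy",w,allow_pickle=True);crop(w,"pics/w9c.png",260,200,380,290,6.6)
s=get_image("scene");crop(s,"pics/s9.png",230,90,330,180,8)
E
```

```text
time: 8.97
position: [0.4665, -0.2574, 0.2782]
tool_rot: [1.292, 0.955, -0.642]
ft_force: [-0.4, -0.0, -0.5]
grip_width: 0.094
t 8.97 p [ 0.4665 -0.2574  0.2782] x [ 0.488  0.111 -0.866] z [ 0.224 -0.975  0.001] F [-0.4 -0.  -0.5] grip 8.2 q [ 0.86 -0.19 -0.1   1.98 -0.51  1.09 -0.41]
need cm [ 0.46  0.09 -0.91]
need deg [ 0.1  0.  -0.1]
```

View pics/w9c.png

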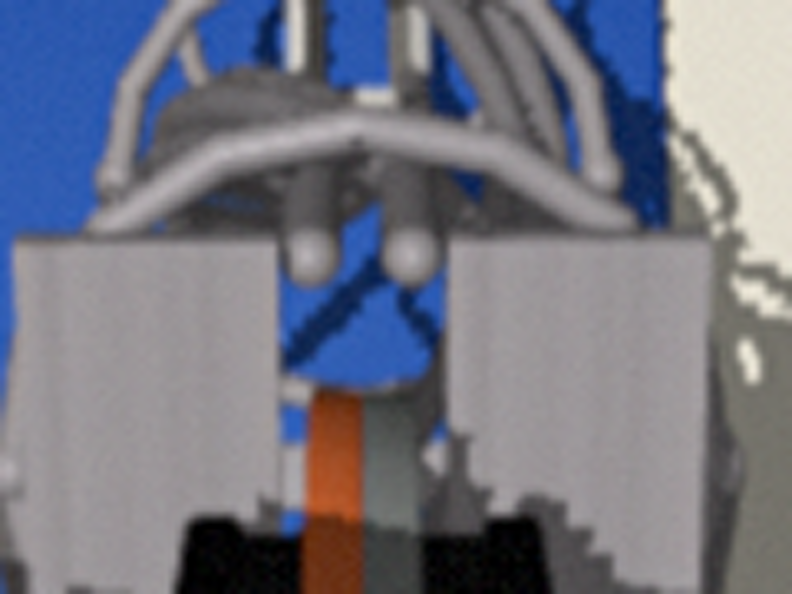

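View pics/s9.png

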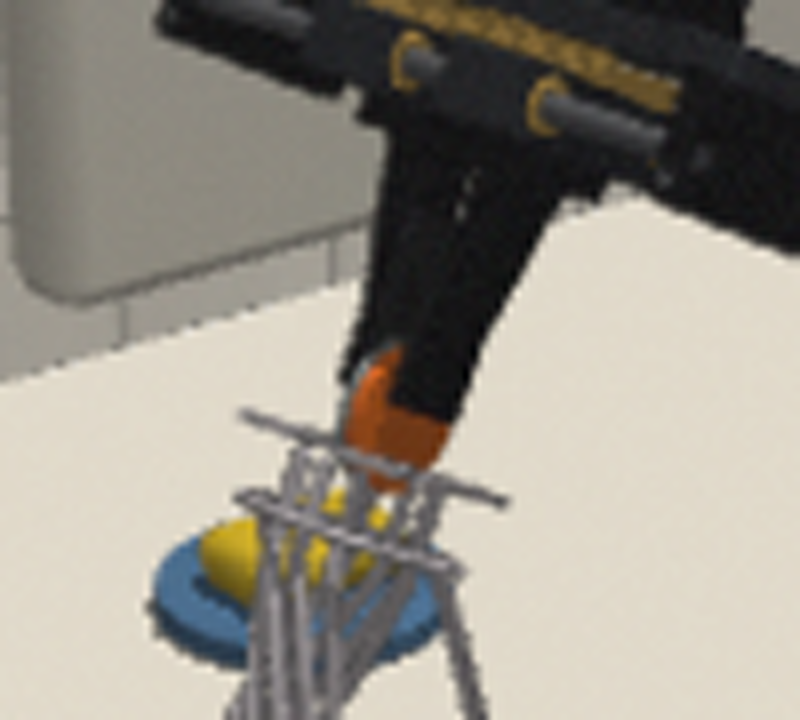

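```bash
python3 - <<'E'
from h import *
w=np.load("w9.npy",allow_pickle=True).item(); P=lambda a,b:(260+a/6.6-.42,200+b/6.6-.42)
relcheck(w,P,[(15,240),(278,240),(448,240),(711,240)],(364,395))
E
python3 -m handwheel '[{"xyz":[0.2,0.05,-0.4],"angular":[0,0,0]},{"xyz":[0.2,0,-0.4],"angular":[0,0,0]},{"xyz":[0,0,0],"angular":[0,0,0]},{"xyz":[0,0,0],"angular":[0,0,0]}]'; python3 - <<'E'
from h import *
d=FR.apply([.5,0,-.866]); m=FC+FR.apply([-.0775,-.0151,.2665])
status(m-(.003)*d,Rtool(d,-unit(12.9)))
w=get_image("wrist");np.save("w9.npy",w,allow_pickle=True);crop(w,"pics/w10c.png",260,200,380,290,6.6)
s=get_image("scene");crop(s,"pics/s10.png",230,90,330,180,8)
E
```

```text
(15, 240) [-53.5  10.7 280.3]
(278, 240) [-53.5  -9.2 280.4]
(448, 240) [-53.5 -22.  280.4]
(711, 240) [-53.5 -41.9 280.4]
disc c (kin) [-82.3 -15.  275.7] far rim kin [-64.9 -14.9 285.7] far rim seen [-66.2 -15.7 285. ]
time: 9.4
position: [0.4709, -0.2574, 0.2702]
tool_rot: [1.291, 0.953, -0.642]
ft_force: [0.0, 0.4, -0.8]
grip_width: 0.089
t 9.4 p [ 0.4709 -0.2574  0.2702] x [ 0.489  0.11  -0.866] z [ 0.224 -0.975  0.002] F [ 0.   0.4 -0.8] grip 7.8 q [ 0.86 -0.18 -0.11  1.98 -0.51  1.07 -0.41]
need cm [ 0.02  0.08 -0.11]
need deg [ 0.1  0.1 -0. ]
```

View pics/w10c.png

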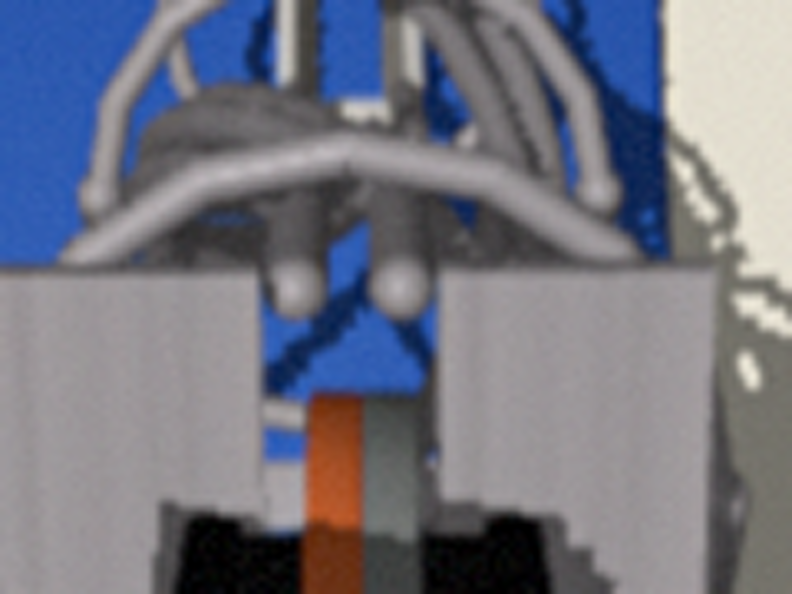

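View pics/s10.png

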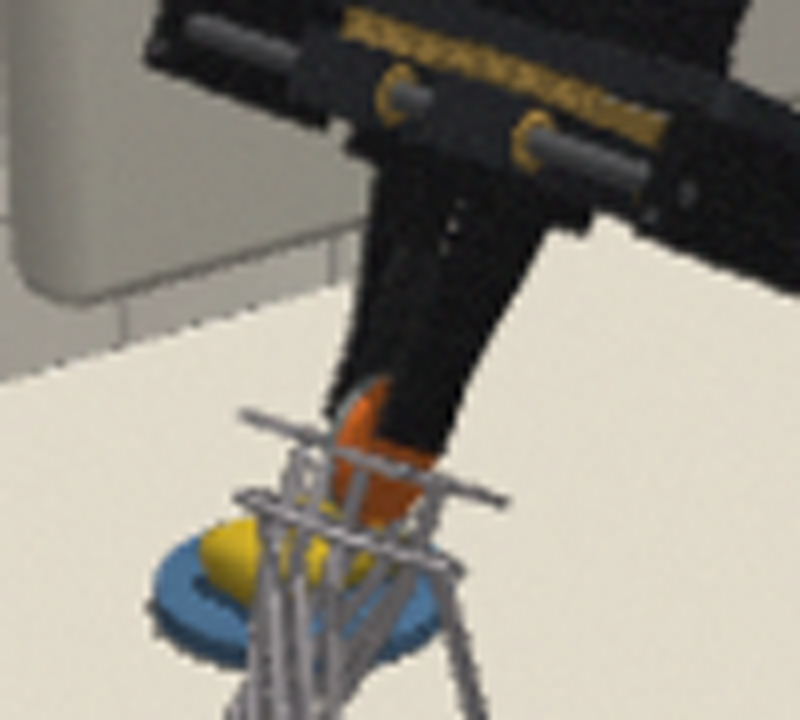

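```bash
python3 -m handwheel '[{"xyz":[0,0.1,-0.05],"angular":[0,0,0]},{"xyz":[0,0,0],"angular":[0,0,0]},{"xyz":[0,0,0],"angular":[0,0,0]}]'; python3 - <<'E'
from h import *
d=FR.apply([.5,0,-.866]); m=FC+FR.apply([-.0775,-.0148,.2665])
status(m-(.003)*d,Rtool(d,-unit(12.9)))
w=get_image("wrist");crop(w,"pics/w11c.png",260,200,380,290,6.6)
E
```

```text
time: 9.75
position: [0.4709, -0.2564, 0.27]
tool_rot: [1.291, 0.953, -0.642]
ft_force: [-0.3, -0.2, 0.3]
grip_width: 0.09
t 9.75 p [ 0.4709 -0.2564  0.27  ] x [ 0.489  0.11  -0.865] z [ 0.223 -0.975  0.003] F [-0.3 -0.2  0.3] grip 7.8 q [ 0.85 -0.18 -0.11  1.98 -0.51  1.07 -0.41]
need cm [ 0.01  0.02 -0.09]
need deg [ 0.1  0.1 -0. ]
```

View pics/w11c.png

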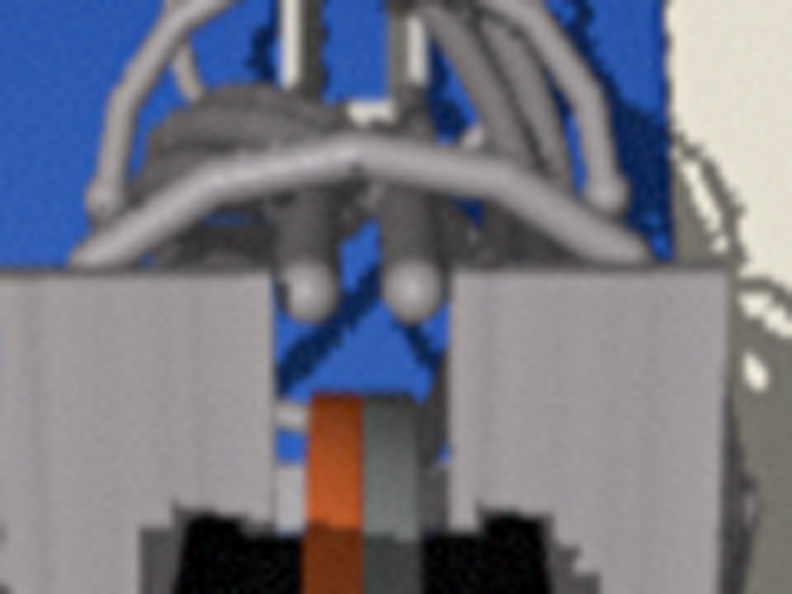

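The disc spans columns 308–420 between lip edges at 274 and 450, so it is centred with the orange face left and no contact force. I'll release it here.

```bash
python3 -m handwheel '[{"xyz":[0,0,0],"angular":[0,0,0]},{"xyz":[0,0,0],"angular":[0,0,0]},{"xyz":[0,0,0],"angular":[0,0,0]},{"xyz":[0,0,0],"angular":[0,0,0]},{"xyz":[0,0,0],"angular":[0,0,0]}]' 4; python3 - <<'E'
from h import *
status()
w=get_image("wrist");cv2.imwrite("pics/w12.png",w["pixels"])
s=get_image("scene");crop(s,"pics/s12.png",190,90,340,310,2.7)
E
```

```text
time: 10.22
position: [0.4712, -0.2567, 0.2708]
tool_rot: [1.291, 0.951, -0.642]
ft_force: [-0.1, 0.2, 0.2]
grip_width: 0.38
t 10.22 p [ 0.4712 -0.2567  0.2708] x [ 0.49   0.109 -0.865] z [ 0.223 -0.975  0.004] F [-0.1  0.2  0.2] grip 33.1 q [ 0.85 -0.18 -0.11  1.98 -0.51  1.07 -0.41]
```

View pics/s12.png

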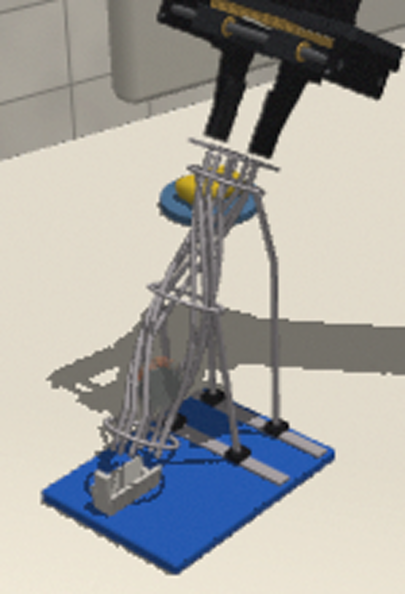

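View pics/w12.png

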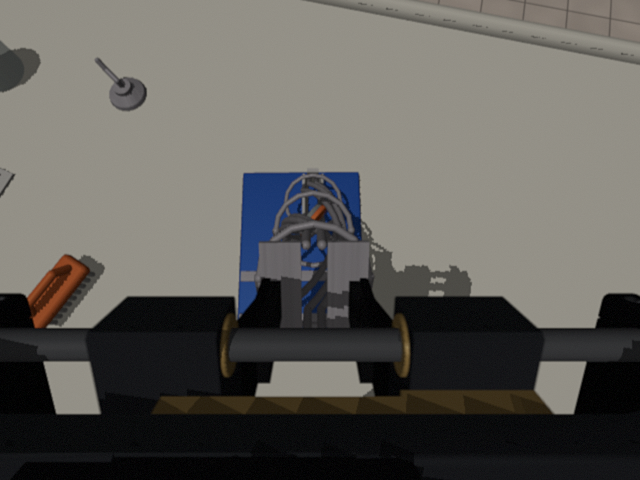

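```bash
python3 -m handwheel '[{"xyz":[-0.8,-0.2,1.4],"angular":[0,0,0]},{"xyz":[-0.8,-0.2,1.4],"angular":[0,0,0]},{"xyz":[-0.8,-0.2,1.4],"angular":[0,0,0]},{"xyz":[0,0,1],"angular":[0,0,0]},{"xyz":[0,0,0],"angular":[0,0,0]}]'; python3 - <<'E'
from h import *
status()
w=get_image("wrist");crop(w,"pics/w13.png",220,150,390,300,4)
s=get_image("scene");crop(s,"pics/s13.png",190,130,330,310,3.3)
E
```

```text
time: 10.73
position: [0.446, -0.2618, 0.3234]
tool_rot: [1.292, 0.955, -0.642]
ft_force: [0.3, -0.7, -0.1]
grip_width: 0.459
t 10.73 p [ 0.446  -0.2618  0.3234] x [ 0.488  0.111 -0.866] z [ 0.224 -0.975  0.001] F [ 0.3 -0.7 -0.1] grip 39.9 q [ 0.88 -0.23 -0.08  1.92 -0.5   1.2  -0.42]
```

View pics/s13.png

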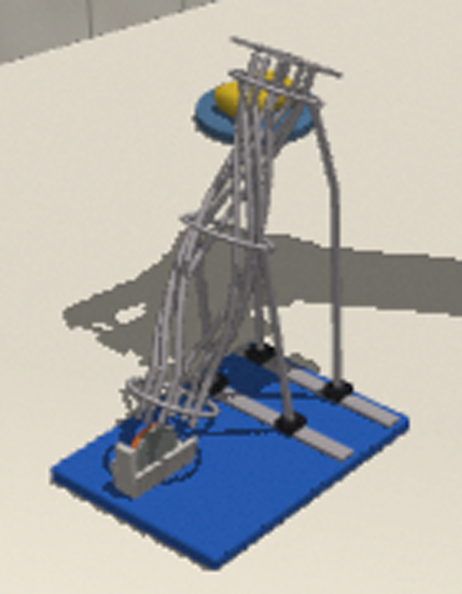

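View pics/w13.png

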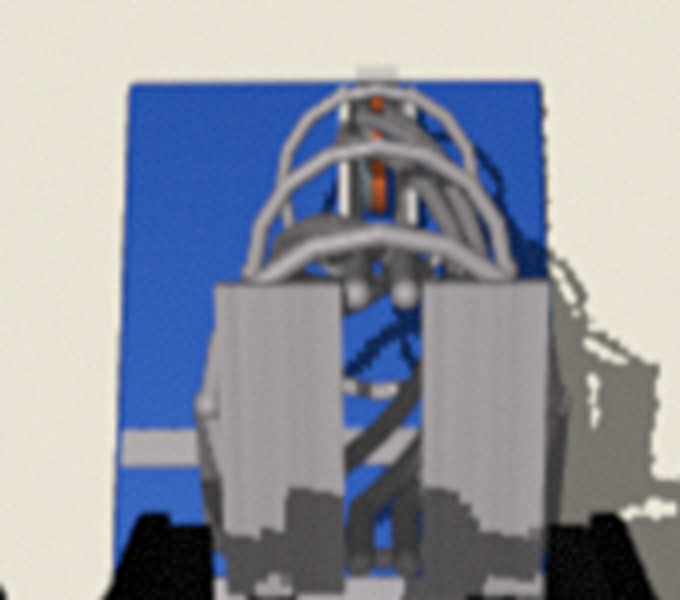

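```bash
python3 -m handwheel '[{"xyz":[0,-1,2],"angular":[0,0,0]},{"xyz":[0,-1.5,2],"angular":[0,0,0]},{"xyz":[0,-1.5,1],"angular":[0,0,0]},{"xyz":[0,0,0],"angular":[0,0,0]},{"xyz":[0,0,0],"angular":[0,0,0]}]' ; python3 -m handwheel '[{"xyz":[0,0,0],"angular":[0,0,0]},{"xyz":[0,0,0],"angular":[0,0,0]},{"xyz":[0,0,0],"angular":[0,0,0]},{"xyz":[0,0,0],"angular":[0,0,0]},{"xyz":[0,0,0],"angular":[0,0,0]}]'; python3 - <<'E'
from h import *
status()
t=get_image("top");s=get_image("scene")
a=cv2.resize(t["pixels"][205:275,380:460],None,fx=6,fy=6,interpolation=2);b=cv2.resize(s["pixels"][235:290,205:265],None,fx=6,fy=6,interpolation=2)
c=np.zeros((420,850,3),np.uint8);c[:420,:480]=a;c[:330,490:]=b;cv2.imwrite("pics/f.png",np.clip(c[:, :800].astype(float)*1.6,0,255).astype(np.uint8))
p=FC+FR.apply([.06,-.0157,.032]);print((proj(t,p)-[380,205])*6,(proj(s,p)-[205,235])*6+[490,0])
cv2.imwrite("pics/sfin.png",s["pixels"])
E
```

```text
time: 11.25
position: [0.4457, -0.2981, 0.3656]
tool_rot: [1.294, 0.971, -0.64]
ft_force: [0.3, 0.2, -0.3]
grip_width: 0.454
time: 11.67
position: [0.4456, -0.2934, 0.3602]
tool_rot: [1.296, 0.981, -0.638]
ft_force: [0.1, 0.3, 0.5]
grip_width: 0.457
t 11.67 p [ 0.4456 -0.2934  0.3602] x [ 0.472  0.13  -0.872] z [ 0.235 -0.972 -0.018] F [0.1 0.3 0.5] grip 39.8 q [ 0.89 -0.16 -0.05  1.79 -0.48  1.3  -0.41]
[206.40429558 174.00869036] [672.38344536 183.18260893]
```

View pics/f.png

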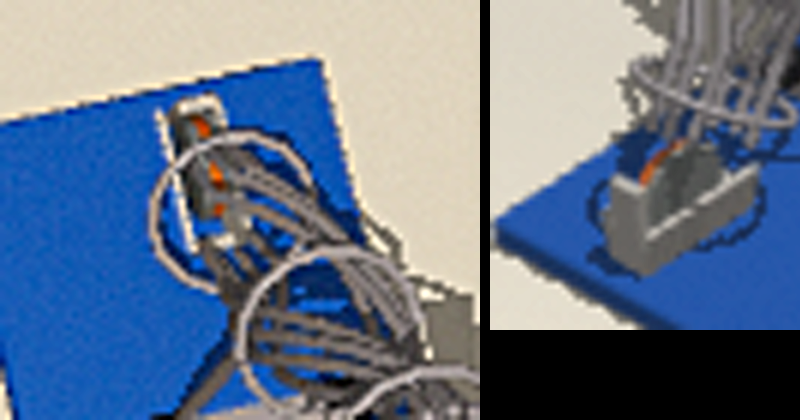

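View pics/sfin.png

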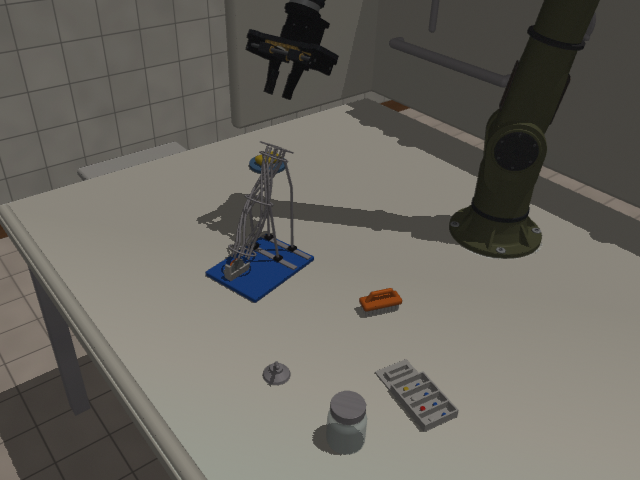

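```bash
python3 -c "
from bench import *
print(close_job())"
```

```text
the job is handed in; nothing more can be done
None
```

I dropped the disc through the guide, and it now stands on edge in the white catch with its orange face to the right. The job was handed in at about 11.8 s of the 42 s allowed.

- **Finding the slot:** I found the guide's shift by sight, about −15.5 mm along foot y from the wrist camera. The top camera had given −16.5 mm.
- **Drop:** I gripped the disc by its faces, tilted the tool 30° to the path and let go with the disc's centre in the lips' plane, orange face left. Measured tool forces stayed under about 2 N per axis at every reading, and I saw no sign of touching the guide.
- **Last checks:** The top and scene views show the disc in the catch, orange to the right. The jar, nail brush and suction hook look unmoved by eye, and the arm is clear of everything.
- **Disagreements:** The wrist camera placed the disc about 1 mm off its position from the arm readings. One earlier picture, taken while the arm was still moving, was off by nearly 3 mm. I went by the disc's position relative to the lips in the same picture. No check failed at the end.

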